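Cap the food flask

TASK

Close the food flask with its orange stopper cap: stand the fallen cap upright on the counter and let go. Then take it again from above, set it on the flask's mouth with its lugs up on the threads, and turn it backward (anticlockwise from above) until it drops into the thread start. Finally screw it clockwise until it is fully home, level and not cross-threaded, and let go, leaving the other things on the counter where they stand.

Things in the scene. Friction and masses are not known exactly. Their poses are not given: they have to be found in the camera images.
- cap: Loose orange stopper cap, 0.12 to 0.22 kg: an eight-sided prism 62 mm across the flats, 80 mm long. Origin: centre of its open end (underside when standing); z along its axis to the closed top; x is square to a flat, more flats every 45 degrees. At the start it lies on a flat, axis level 31 mm up, closed top towards the robot within 46 degrees. Open end hollow, 55 mm over inside flats.
- cap_top (a point): Centre of the cap's closed top, 80 mm along z from the cap's origin. Three white strips on the top point to the three lugs inside.
- cap_lug (a point): One of three inward lugs in the cap's hollow, round rods 5 mm thick, 5 mm above the open edge, at 0, 120 and 240 degrees from the cap's x, with their inner ends 22.5 mm from the axis; this point is on the axis of the 0-degree lug. The hollow is 23 mm deep and its floor rests on the flask's rim when home.
- flask: Blue and steel food flask, fixed upright in a black holder foot 120 mm across; body 92 mm across, shoulder at 116 mm, steel neck 42 mm across above it, rim 150 mm above the counter. Origin on its axis at the counter, z up, x towards one thread gap. Right-hand thread: clockwise from above closes; a firm end stop lies 119 degrees clockwise of each gap.
- flask_rim (a point): Centre of the flask's mouth, on its axis at rim height, 150 mm above the counter; axes as the flask's. Cap underside relative to this: 6.5 to 13 mm below with its lugs up on the ridges (climbing as it turns anticlockwise), about 15 mm below once dropped into the gaps, 23 mm below when home.
- flask_gap (a point): One of three thread gaps, about 30 degrees wide, centred at 0, 120, 240 degrees from the flask's x (red dots on the shoulder below). Lugs within about 8 degrees of the centres can drop in when the cap is pushed down or let go. This point: the 0-degree gap at the neck, 10 mm below the rim. A tooth at its anticlockwise edge stops further backward turning.
- flask_ridge (a point): Top of a thread ridge, 45 degrees clockwise from the gap at x: a good place for a lug to be set. Ridges are 52 mm across, 3.5 mm thick; each starts 15 degrees clockwise from a gap centre, 4 mm below the rim, sinks 1 mm per 12 degrees clockwise, with a stop tooth on it 83 degrees on, so an undropped cap turned clockwise jams. From the gap, home is about 95 degrees clockwise; 10 more make it tight.
- mug: Loose blue mug, 76 mm across, 85 mm tall, handle at its +y side reaching about 70 mm from the axis. Origin at the centre of its underside.
- honey_jar: Loose amber jar with yellow lid, 72 mm across, 85 mm tall. Origin at the centre of its underside.
- tin: Loose steel can with a paper label, 74 mm across, 80 mm tall. Origin at the centre of its underside.
- sauce_bottle: Loose red bottle, 62 mm across, 180 mm tall. Origin at the centre of its underside.
- vinegar_bottle: Loose green glass bottle, 66 mm across, 190 mm tall. Origin at the centre of its underside.
- soap_bottle: Loose yellow washing-up bottle, 68 mm across, 172 mm tall. Origin at the centre of its underside.
- spoon_pot: Loose wooden pot, 90 mm across, 120 mm tall, with two spoon handles rising to 195 mm within 40 mm of its axis. Origin at the centre of its underside.
There are look-alikes about, which are no part of the job. Several things look just like the cap: the one meant starts nearest to the robot's base.

How it is judged:
On the way, in this order (a step that is already met when the one before it is completed fails the run):
1. the cap stands upright on the counter, let go (angle between cap's own z axis and vertical below 0.1 rad and height (world z) of cap below 0.006 m and contact force between the fingers and cap below 0.2 N), for 0.2 s.
2. the cap sits level on the flask's mouth, its lugs up on the threads (underside 3 to 13.2 mm below the rim) (horizontal distance between cap and flask_rim below 0.006 m and angle between cap's own z axis and vertical below 0.12 rad and z of cap in the frame of flask_rim between -0.0132 and -0.003 m and contact force between cap and flask above 0.3 N), for 0.2 s.
3. the cap has dropped into the thread start (underside 14 mm or more below the rim) (horizontal distance between cap and flask_rim below 0.006 m and angle between cap's own z axis and vertical below 0.12 rad and z of cap in the frame of flask_rim below -0.014 m), for 0.1 s.
At the end, for the whole second after the job is handed in: The cap is screwed home on the flask: its underside at least 21.2 mm below the rim (1.8 mm from fully home), centred within 4 mm, level within 0.06 rad, at rest (z of cap in the frame of flask_rim below -0.0212 m and horizontal distance between cap and flask_rim below 0.004 m and angle between the z axis of cap and the z axis of flask, either way round below 0.06 rad and angle between cap's own z axis and vertical below 0.06 rad and linear speed of cap below 0.02 m/s); the robot touches nothing.
It fails at once if a bystander is moved more than 40 mm (distance of any of mug, honey_jar, tin, sauce_bottle, vinegar_bottle, soap_bottle, spoon_pot from where it was at the start of the episode above 0.04 m).
It fails at once if a bystander is tipped over (0.4 rad) (angle between any of mug, honey_jar, tin, sauce_bottle, vinegar_bottle, soap_bottle, spoon_pot's own z axis and vertical above 0.4 rad).
It also fails if it takes over 72 s, if anything falls off the work surface, if the arm or the gripper's body presses on something with over 40 N, if the wrist force passes 120 N, or if a joint passes its speed limit or range.

ROBOT

A 7-joint arm with a two-finger parallel gripper is mounted at the origin on the work surface. World frame = base frame: x ahead of the robot, y to its left, z up, the work surface at z = 0. Lengths are in m, angles in rad, forces in N, time in s.
With the tool pointing down it reaches from about 0.35 to 0.9 m from the base axis. Payload 7.2 kg.
Tool frame: the origin (TCP) lies midway between the tips of the shut fingers; the grasp point (between the pads) lies 19 mm behind it (bot.grip_depth is the distance from the TCP to the grasp point, in m); z points along the fingers, y is the line along which they close (so a half turn about z gives the same grasp; the last joint's range is limited). The gripper opens to 85 mm and grips with 20 to 120 N. Pads are 22 mm wide; open, the fingers measure 114 mm over their backs; the gripper's body (76 mm by 85 mm) begins 54 mm behind the grasp point. The pads swing forward as they close: fully open they stand 13 mm farther back than shut.
Start: joints at [1.233, 0.411, -0.013, 1.596, 0.006, 1.134, -0.082], TCP at [0.167, -0.602, 0.231] pointing down, gripper open.
Joint ranges: [-2.95, 2.95], [-0.29, 1.99], [-1.47, 1.44], [0.14, 2.54], [-1.03, 4.17], [0.13, 1.85], [-2.86, 2.86]. Speed limits (rad/s): [2.39, 2.39, 3.01, 3.01, 3.14, 3.14, 3.14].

INTERFACE

Orientations are given as a unit quaternion [x, y, z, w].
In Python, from plant import bot, inverse_kinematics, vision, order, nets, telemetry gives the robot as it stands. Calls block until the motion is done:
- bot.movep(position, orientation): joint-space move of the TCP to a pose.
- bot.servo_line(position, attitude=None, max_speed=0.15): straight line of the TCP; attitude=None keeps the orientation; max_speed is the mean speed in m/s.
- bot.move_joints(angles): joint-space move.
- bot.gripper_to(opening, f_grip=None): finger opening in m; f_grip is the grip in N (None keeps the last); returns when the fingers have stopped.
- bot.sleep(seconds).
- inverse_kinematics(position, orientation): joint angles nearest the present ones, or None.
- vision.camera(name): name is "scene" or "top" or "wrist"; returns a dict with "img" (420x560x3 uint8, blue, green, red), "K" (3x3 intrinsics, pixels), "origin" and "rotation" of the camera in the world. Camera axes: x right, y down, z forward; pixel columns grow to the right and rows downward; lengths in m; the calibration is good to about 2 mm. A picture is of the moment at which its call begins. There is no depth.
A pose or a line that the arm cannot do raises bot.Unreachable and nothing moves.
- order.finish_job(): hands the job in; it is judged then, once.
Trained networks look in a picture, given as the dict that the camera call returned (one of the last four; its "shot" number tells which), for a name from the list of things; names that differ only in an ending like _2 or _b are one class to them, and where a whole thing is asked for, a point or a joint stands for the part that bears it (a point fixed in the world has none). Each returns a list of dicts, best first, with "conf" (0 to 1); they miss things now and then, are a little off and sometimes report something else, mostly with a low value. They report only what shows in the picture. A call takes as long as a camera call. They do not tell look-alikes from the thing itself.
- nets.masks_of(target, picture): "pixels" (420x560 bool, what is visible of it).
- nets.place_of(target, picture): "point" ([x, y, z] in m, in world coordinates, good to about 4 mm: a listed point, or the origin of a listed thing).
Readings, each from a call of its own:
- telemetry.get_clock(): time.
- telemetry.get_joints(): joint angles.
- telemetry.get_qvel(): joint speeds.
- telemetry.get_joint_efforts(): joint torques, N m.
- telemetry.get_eef_pos(): TCP position.
- telemetry.get_tool_rot(): TCP orientation.
- telemetry.get_ft_force(): force on the tool from outside, world axes, zero at the start.
- telemetry.get_moment(): the same for the moment, N m.
- telemetry.get_gripper_width(): finger opening in m.
- telemetry.get_gripper_force(): force on a finger pad.
Only numpy, scipy, OpenCV 4.12 (cv2) and the standard library are available. Lean on these libraries where they do the work, as an engineer would, in place of code of your own. Each camera call takes 0.05 s, during which the arm holds its last target. There are 200 camera calls.

## Working session

There is one attempt and no reset: what is moved stays moved. The work goes in short steps, each a Python script; the robot and the scene stay as the last script left them, time stands still between calls to the robot, and variables do not carry over. Pictures are saved under pics/ and viewed, at most 10 in all, crops included, and the job is handed in when it is done.

```bash
ls; mkdir -p pics; python3 - <<'E'
from plant import bot, inverse_kinematics, vision, order, nets, telemetry
import cv2, numpy as np
print(telemetry.get_clock(), telemetry.get_eef_pos(), telemetry.get_tool_rot())
ims=[]
for n in ["scene","top"]:
    p=vision.camera(n); cv2.imwrite(f"pics/{n}0.png",p["img"]); 
    print(n,p["K"].tolist(),np.round(p["origin"],3),np.round(p["rotation"],3).tolist())
    for t in ["cap","cap_top","cap_lug","flask","flask_rim","flask_gap","mug","honey_jar","tin","sauce_bottle","vinegar_bottle","soap_bottle","spoon_pot"]:
        print(t,[(np.round(d["point"],3).tolist(),round(d["conf"],2)) for d in nets.place_of(t,p)])
E
```

```text
pics
0.0 [ 0.1664113  -0.60191376  0.23044858] [ 9.90912997e-01  1.34501913e-01 -1.61325432e-04 -8.01034326e-04]
scene [[450.1781089378007, 0.0, 277.833753495148], [0.0, 450.1781089378007, 200.0078537468221], [0.0, 0.0, 1.0]] [1.106 0.698 0.946] [0.275, 0.879, -0.372, -0.117]
cap [([0.662, -0.24, 0.034], 0.95), ([0.844, 0.049, 0.03], 0.69), ([0.553, -0.011, 0.002], 0.45)]
cap_top [([0.59, -0.206, 0.028], 0.86), ([0.862, 0.132, 0.037], 0.64), ([0.632, 0.25, -0.003], 0.38)]
cap_lug [([0.653, -0.234, 0.056], 0.9), ([0.845, 0.055, 0.055], 0.57), ([0.587, -0.204, 0.032], 0.45)]
flask [([0.634, 0.252, -0.004], 0.74)]
flask_rim [([0.606, 0.244, 0.145], 0.62), ([0.635, 0.254, 0.154], 0.6)]
flask_gap [([0.621, 0.23, 0.135], 0.93), ([0.627, 0.426, -0.003], 0.73), ([0.648, -0.4, -0.002], 0.43)]
mug [([0.369, -0.007, 0.004], 0.97)]
honey_jar [([0.387, 0.392, -0.002], 0.93)]
tin [([0.377, -0.423, -0.0], 0.55), ([0.694, 0.002, 0.002], 0.22)]
sauce_bottle [([0.606, 0.247, 0.147], 0.61), ([0.552, -0.01, 0.002], 0.59)]
vinegar_bottle [([0.647, -0.4, -0.002], 0.84), ([0.608, 0.243, 0.145], 0.47)]
soap
[... 365 characters left out ...]
645, -0.397, -0.002], 0.55)]
cap_lug [([0.845, 0.053, 0.056], 0.71), ([0.611, 0.242, 0.145], 0.66)]
flask [([0.635, 0.247, 0.006], 0.87), ([0.624, 0.417, 0.003], 0.49)]
flask_rim [([0.637, 0.25, 0.152], 0.9)]
flask_gap [([0.62, 0.232, 0.142], 0.77)]
mug [([0.368, -0.009, -0.0], 0.65), ([0.635, 0.248, 0.152], 0.28)]
honey_jar [([0.391, 0.392, 0.002], 0.97), ([0.635, 0.248, 0.151], 0.48), ([0.619, 0.231, 0.138], 0.33)]
tin [([0.381, -0.417, -0.0], 0.89)]
sauce_bottle [([0.546, -0.011, -0.003], 0.64)]
vinegar_bottle [([0.648, -0.396, -0.002], 0.59), ([0.367, -0.007, -0.003], 0.43), ([0.699, 0.0, -0.002], 0.2)]
soap_bottle [([0.696, -0.0, -0.001], 0.74)]
spoon_pot [([0.622, 0.421, 0.005], 0.73)]
```

View pics/scene0.png

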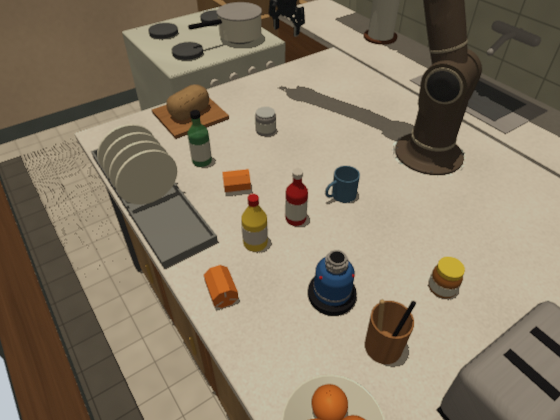

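View pics/top0.png

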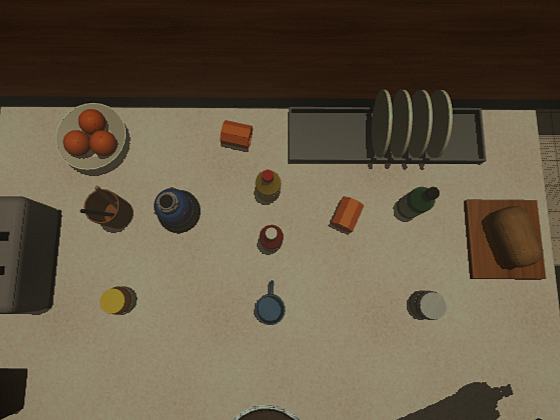

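Scene picture: two orange prisms. Candidates are A at scene (237,180) / top (347,214), about (0.66,-0.24), 0.70 m from the base, and B at scene (221,286) / top (236,135), about (0.84,0.05), 0.85 m from the base. A fits because it is nearer the base. The round oranges at top (90,135) are fruit. The flask is at scene (335,275) / top (176,208). I'll confirm A in one enlarged crop with the flask, and fit its pose by silhouette.

```bash
cat > h.py <<'E'
from plant import bot, inverse_kinematics, vision, order, nets, telemetry
import cv2, numpy as np
from scipy.optimize import minimize
from scipy.spatial.transform import Rotation as R
def proj(p,P):
    c=(np.atleast_2d(P)-p["origin"])@np.asarray(p["rotation"])
    q=c@np.asarray(p["K"]).T; return q[:,:2]/q[:,2:]
def ray_z(p,uv,z):
    d=np.asarray(p["rotation"])@np.linalg.solve(p["K"],[uv[0],uv[1],1.]); o=np.asarray(p["origin"])
    return o+d*(z-o[2])/d[2]
A=np.radians(np.arange(8)*45+22.5); RV=.031/np.cos(np.pi/8)
PR=np.array([[RV*np.cos(a),RV*np.sin(a),z] for z in (0,.08) for a in A])
def lying(x,y,yaw):   # cap lying, z axis along yaw
    M=np.column_stack([[0,0,-1],[-np.sin(yaw)*-1,-np.cos(yaw),0],[np.cos(yaw),np.sin(yaw),0]])
    return PR@M.T+[x,y,.031]
def sil(p,P,S=4):
    m=np.zeros((420*S,560*S),np.uint8); h=cv2.convexHull(((proj(p,P)+.5)*S-.5).astype(np.float32))
    cv2.fillConvexPoly(m,np.round(h).astype(np.int32),255)
    return cv2.resize(m,(560,420),interpolation=cv2.INTER_AREA)/255.
def fit(pairs,model,x0,step):
    f=lambda v:sum(np.abs(sil(p,model(*v))-m).sum()/m.sum() for p,m in pairs)
    sim=np.vstack([x0]+[np.array(x0)+np.eye(len(x0))[i]*step[i] for i in range(len(x0))])
    r=minimize(f,x0,method="Nelder-Mead",options=dict(initial_simplex=sim,xatol=1e-4,fatol=1e-4)); return r.x,r.fun
def mask_near(t,p,xyz):
    c=proj(p,xyz)[0]; best=None
    for d in nets.masks_of(t,p):
        m=d["pixels"]; ys,xs=np.nonzero(m)
        if len(xs) and np.hypot(xs.mean()-c[0],ys.mean()-c[1])<25: return m.astype(float)
E
python3 - <<'E'
from h import *
pr=[]
ims=[]
for n in ["scene","top"]:
    p=vision.camera(n); m=mask_near("cap",p,[.625,-.22,.03]); print(n,None if m is None else m.sum())
    if m is not None: pr.append((p,m))
    for c in ([.625,-.22,.03],[.635,.249,.12]):
        u,v=proj(p,c)[0].astype(int); ims.append(cv2.resize(p["img"][v-30:v+30,u-40:u+40],(400,300),interpolation=cv2.INTER_CUBIC))
    for g in nets.place_of("flask_gap",p)[:3]: print(np.round(g["point"],4),g["conf"])
    # red dots
    hsv=cv2.cvtColor(p["img"],cv2.COLOR_BGR2HSV); u,v=proj(p,[.635,.249,.12])[0].astype(int)
    red=(((hsv[...,0]<8)|(hsv[...,0]>172))&(hsv[...,1]>150)&(hsv[...,2]>60)).astype(np.uint8)
    w=np.zeros_like(red); w[v-30:v+30,u-35:u+35]=1
    k,l,s,c=cv2.connectedComponentsWithStats(red*w)
    for i in range(1,k): print("red",c[i],s[i,4],np.round(ray_z(p,c[i],.116),4))
cv2.imwrite("pics/crop.png",np.vstack([np.hstack(ims[:2]),np.hstack(ims[2:])]))
x0=[.66,-.237,np.arctan2(.034,-.072)]
for q in (pr,pr[:1],pr[1:]): print(fit(q,lying,x0,[.01,.01,.15]))
E
```

```text
Traceback (most recent call last):
  File "h.py", line 25, in mask_near
    c=proj(p,xyz)[0]; best=None
      ~~~~^^^^^^^
  File "h.py", line 6, in proj
    c=(np.atleast_2d(P)-p["origin"])@np.asarray(p["rotation"])
      ~~~~~~~~~~~~~~~~~~~~~~~~~~~~~~^~~~~~~~~~~~~~~~~~~~~~~~~~
ValueError: matmul: Input operand 1 has a mismatch in its core dimension 0, with gufunc signature (n?,k),(k,m?)->(n?,m?) (size 4 is different from 3)
```

```bash
sed -i 's/np.asarray(p\["rotation"\])/R.from_quat(p["rotation"]).as_matrix()/g; s/; best=None//' h.py
cat > look.py <<'E'
from h import *
pr=[]
ims=[]
for n in ["scene","top"]:
    p=vision.camera(n); m=mask_near("cap",p,[.625,-.22,.03]); print(n,None if m is None else m.sum())
    if m is not None: pr.append((p,m))
    for c in ([.625,-.22,.03],[.635,.249,.12]):
        u,v=proj(p,c)[0].astype(int); ims.append(cv2.resize(p["img"][v-30:v+30,u-40:u+40],(400,300),interpolation=cv2.INTER_CUBIC))
    for g in nets.place_of("flask_gap",p)[:3]: print(np.round(g["point"],4),g["conf"])
    hsv=cv2.cvtColor(p["img"],cv2.COLOR_BGR2HSV); u,v=proj(p,[.635,.249,.12])[0].astype(int)
    red=(((hsv[...,0]<8)|(hsv[...,0]>172))&(hsv[...,1]>150)&(hsv[...,2]>60)).astype(np.uint8)
    w=np.zeros_like(red); w[v-30:v+30,u-35:u+35]=1
    k,l,s,c=cv2.connectedComponentsWithStats(red*w)
    for i in range(1,k): print("red",c[i],s[i,4],np.round(ray_z(p,c[i],.116),4))
cv2.imwrite("pics/crop.png",np.vstack([np.hstack(ims[:2]),np.hstack(ims[2:])]))
x0=[.66,-.237,np.arctan2(.034,-.072)]
for q in (pr,pr[:1],pr[1:]): print(fit(q,lying,x0,[.01,.01,.15]))
E
python3 look.py
```

```text
scene 550.0
[0.6214 0.2294 0.136 ] 0.95
red [352.5 275. ] 6 [0.6178 0.2919 0.116 ]
red [320.125 277.125] 8 [0.6816 0.2549 0.116 ]
top 691.0
[0.6213 0.2301 0.1392] 0.57
red [171.   187.75] 4 [0.6745 0.2466 0.116 ]
red [155.5 212.5] 4 [0.6094 0.2828 0.116 ]
red [184.2 212.6] 5 [0.6095 0.2096 0.116 ]
(array([ 0.66086522, -0.23594597,  2.72399353]), np.float64(0.2089043598494522))
(array([ 0.66188846, -0.23576974,  2.69352673]), np.float64(0.05407486631016043))
(array([ 0.6595253 , -0.23769782,  2.73629039]), np.float64(0.11562100961947733))
```

View pics/crop.png

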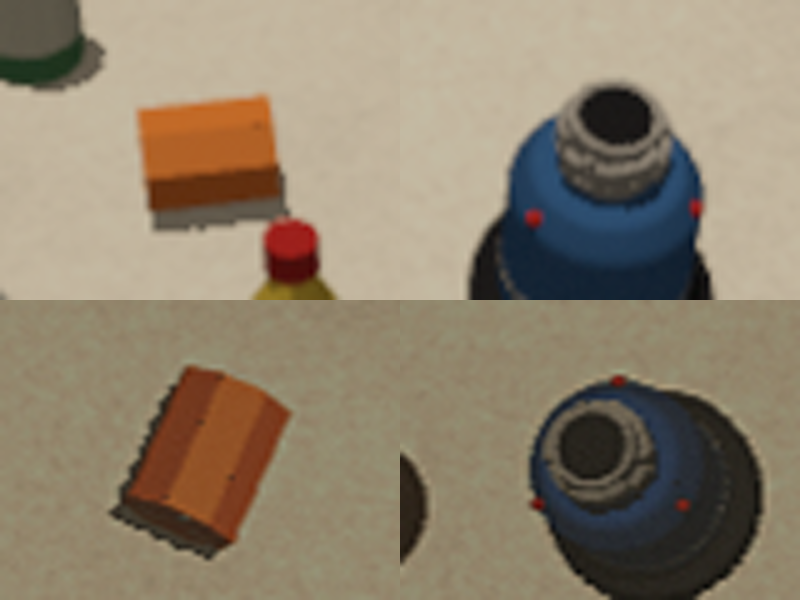

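The crop confirms A: an octagonal prism lying on a flat, closed top towards the robot. The red dots put the flask's gaps at about 0°/120°/240° and its axis at about (0.634, 0.249). Standing the cap up means pitching the tool 90° towards the base, so I'll search for pick and place tilts the arm can reach.

```bash
cat >> h.py <<'E'
YAW=2.724; T=np.array([np.cos(YAW),np.sin(YAW),0]); CAP=np.array([.661,-.236,.031]); H=.047; FL=np.array([.634,.249])
GD=bot.grip_depth
def pickR(al,flip):
    z=np.array([0,0,-1])*np.cos(al)-T*np.sin(al); y=np.cross([0,0,1],T)*(1 if flip==0 else -1)
    return np.column_stack([np.cross(y,z),y,z])
def pick(al,flip,back=0,h=H):
    M=pickR(al,flip); return CAP+h*T+(GD-back)*M[:,2],R.from_matrix(M).as_quat()
def place(al,flip,psi,xy,dz=0,back=0,h=H):
    M=(R.from_euler("z",psi)*R.from_rotvec(np.cross(T,[0,0,1])*np.pi/2)).as_matrix()@pickR(al,flip)
    return np.array([xy[0],xy[1],h+dz])+(GD-back)*M[:,2],R.from_matrix(M).as_quat()
E
python3 - <<'E'
from h import *
ik=lambda a:inverse_kinematics(*a)
for al in (30,40,45,50,55,60,65):
  for f in (0,1):
    a=np.radians(al)
    P=[ik(pick(a,f,b)) for b in (0,.1)]
    if any(q is None for q in P): print(al,f,"nopick"); continue
    ok=[]
    for xy in ((.5,-.2),(.5,-.25),(.55,-.22),(.6,-.22),(.45,-.2)):
      for ps in range(-180,180,30):
        Q=[ik(place(a,f,np.radians(ps),xy,*d)) for d in ((0,0),(.06,0),(0,.1))]
        if all(q is not None for q in Q): ok.append((xy,ps,np.round(Q[0],2).tolist()))
    print(al,f,np.round(P[0],2).tolist(),len(ok)); [print("   ",o) for o in ok[:60:4]]
E
```

```text
30 0 [0.23, 0.59, -0.02, 2.12, 2.17, 0.14, 2.36] 35
    ((0.5, -0.2), -120, [1.63, 1.14, -1.03, 2.14, -0.59, 0.28, -2.53])
    ((0.5, -0.2), 90, [0.0, 0.91, -0.25, 1.77, 0.95, 1.48, -1.28])
    ((0.5, -0.25), -90, [0.77, 0.92, 0.11, 1.74, -1.01, 1.36, -1.99])
    ((0.5, -0.25), 120, [-0.14, 0.8, -0.04, 2.15, 1.4, 1.1, -1.35])
    ((0.55, -0.22), -90, [0.77, 0.92, -0.01, 1.71, -1.01, 1.27, -2.08])
    ((0.55, -0.22), 120, [-0.15, 0.83, -0.09, 2.02, 1.34, 1.16, -1.26])
    ((0.6, -0.22), -90, [0.86, 0.97, -0.22, 1.6, -0.9, 1.18, -2.24])
    ((0.6, -0.22), 150, [0.0, 0.79, -0.17, 2.24, 2.0, 1.1, -1.38])
    ((0.45, -0.2), 60, [0.02, 0.96, -0.08, 1.61, 0.55, 1.57, -1.3])
30 1 [0.28, 0.59, -0.09, 2.11, 2.05, 0.16, -0.64] 34
    ((0.5, -0.2), -120, [1.63, 1.14, -1.03, 2.14, -0.59, 0.28, 0.62])
    ((0.5, -0.2), 90, [0.26, 1.01, -0.63, 1.75, 1.14, 1.72, 1.75])
    ((0.5, -0.25), -90, [1.21, 0.99, -0.52, 1.7, -0.59, 1.08, 0.81])
    ((0.5, -0.25), 120, [-1.0, 1.41, 1.2, 2.2, -0.61, 0.28, -2.75])
    ((0.55, -0.22), -60, [0.95, 1.13, -0.54, 1.32, -0.3, 1.47, 0.76])
    ((0.55, -0.22), 150, [0
[... 8173 characters left out ...]
 -0.25), 0, [0.74, 0.92, -0.59, 1.47, 0.37, 1.43, 1.22])
    ((0.5, -0.25), 120, [-0.74, 1.04, 1.23, 2.16, -1.02, 0.52, -1.98])
    ((0.55, -0.22), -90, [0.94, 0.75, -0.51, 1.79, -0.26, 0.75, 0.32])
    ((0.55, -0.22), 30, [0.6, 0.96, -0.67, 1.41, 0.6, 1.52, 1.47])
    ((0.55, -0.22), 150, [0.26, 0.54, -0.22, 2.17, 1.45, 0.5, 2.53])
    ((0.6, -0.22), -90, [0.88, 0.8, -0.51, 1.68, -0.23, 0.79, 0.25])
    ((0.6, -0.22), 30, [0.55, 1.03, -0.68, 1.25, 0.61, 1.6, 1.49])
    ((0.6, -0.22), 150, [-0.39, 0.67, 0.62, 2.1, 0.26, 0.13, -2.71])
    ((0.45, -0.2), -60, [0.97, 0.74, -0.54, 1.83, -0.09, 0.96, 0.66])
    ((0.45, -0.2), 60, [0.87, 1.11, -1.25, 1.81, 1.09, 1.7, 1.44])
65 0 nopick
65 1 nopick
```

```bash
python3 - <<'E'
from h import *
al=np.radians(45);f=1
bot.gripper_to(.085,40)
p,q=pick(al,f,.2); bot.movep(p+[0,0,.06],q)
p,q=pick(al,f,.0); bot.servo_line(p-.08*R.from_quat(q).as_matrix()[:,2],q,.2)
bot.servo_line(p,q,.1)
print(telemetry.get_joints().round(2), telemetry.get_ft_force().round(1))
bot.gripper_to(.05,40); bot.sleep(.2)
print(telemetry.get_gripper_width(),telemetry.get_gripper_force(),telemetry.get_eef_pos()-p,telemetry.get_ft_force().round(1))
bot.servo_line(p+[0,0,.15],q,.2)
print(telemetry.get_gripper_width(),telemetry.get_ft_force().round(1),telemetry.get_clock(),telemetry.get_joints().round(2))
p=vision.camera("scene"); cv2.imwrite("pics/s1.png",p["img"])
j=telemetry.get_joints()
for xy in ((.5,-.22),(.55,-.22)):
  for ps in range(-180,180,15):
    Q=[inverse_kinematics(*place(al,f,np.radians(ps),xy,*d)) for d in ((.1,0),(0,0))]
    if all(x is not None for x in Q) and np.abs(Q[0]-j).max()<2.9: print(xy,ps,np.abs(Q[0]-j).max().round(2),Q[0].round(2))
E
```

```text
[ 0.    0.67  0.22  2.29  3.    0.57 -1.72] [-1.4 -0.1  1.2]
0.0614081808102322 43.59105258699856 [-3.47521526e-05  7.66103584e-05  6.84561925e-04] [-4.3  1.4  6.4]
0.0613987427050458 [-0.7 -0.5 -2. ] 8.8917 [-0.16  0.33  0.41  2.26  2.92  0.19 -1.58]
(0.5, -0.22) -180 2.35 [-0.59  0.45  1.07  2.54  3.73  0.53  0.77]
(0.5, -0.22) -165 2.35 [-0.38  0.47  1.05  2.51  4.11  0.76  0.77]
(0.5, -0.22) -150 2.9 [ 1.34  0.45 -0.86  2.34  4.1   0.2   1.32]
(0.5, -0.22) -135 2.72 [ 1.66  0.75 -1.24  2.22  0.2   0.18 -0.69]
(0.5, -0.22) -120 2.83 [ 1.65  0.85 -1.24  2.08  0.09  0.44 -0.34]
(0.5, -0.22) -105 2.79 [ 1.6   0.93 -1.24  1.93  0.13  0.71 -0.18]
(0.5, -0.22) -90 2.74 [ 1.52  1.01 -1.25  1.79  0.18  0.96 -0.05]
(0.5, -0.22) -75 2.68 [ 1.42  1.07 -1.25  1.65  0.23  1.2   0.09]
(0.5, -0.22) -60 2.63 [ 1.32  1.12 -1.25  1.52  0.29  1.41  0.22]
(0.5, -0.22) -45 2.56 [ 1.21  1.16 -1.25  1.41  0.35  1.61  0.36]
(0.5, -0.22) -30 2.49 [ 1.1   1.19 -1.25  1.32  0.43  1.78  0.51]
(0.5, -0.22) -15 2.53 [ 0.94  1.09 -1.04  1.28  0.39  1.85  0.79]
(0.5, -0.22) 0 2.77 [ 0.69  0.95 -0.63  1.27  0.27 
[... 320 characters left out ...]
.65  2.27  4.15  0.23  1.18]
(0.55, -0.22) -135 2.27 [ 1.56  0.82 -1.25  2.14  0.65  0.21 -1.16]
(0.55, -0.22) -120 2.69 [ 1.55  0.9  -1.24  2.    0.23  0.45 -0.51]
(0.55, -0.22) -105 2.72 [ 1.51  0.98 -1.25  1.85  0.2   0.72 -0.27]
(0.55, -0.22) -90 2.7 [ 1.43  1.05 -1.25  1.7   0.22  0.98 -0.1 ]
(0.55, -0.22) -75 2.66 [ 1.34  1.11 -1.25  1.55  0.26  1.22  0.04]
(0.55, -0.22) -60 2.61 [ 1.23  1.16 -1.25  1.41  0.31  1.45  0.19]
(0.55, -0.22) -45 2.55 [ 1.12  1.2  -1.25  1.28  0.37  1.65  0.34]
(0.55, -0.22) -30 2.47 [ 1.01  1.23 -1.25  1.18  0.45  1.83  0.5 ]
(0.55, -0.22) -15 2.76 [ 0.71  1.01 -0.63  1.14  0.15  1.83  1.01]
(0.55, -0.22) 165 1.52 [-0.88  0.83  1.35  2.41  4.05  0.47 -0.06]
```

View pics/s1.png

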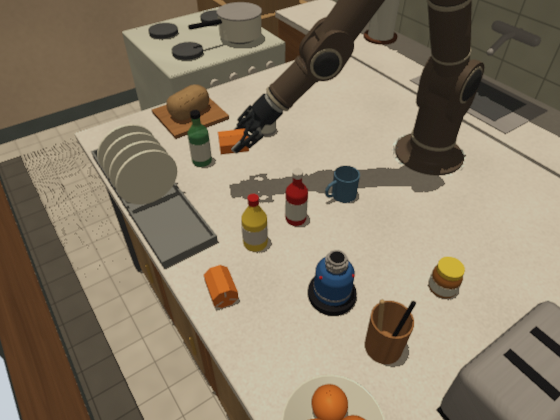

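The cap at scene (237,140) is held cleanly at 61.4 mm width, and the other things are untouched. I'll stand it up via a safe, high neutral wrist posture.

```bash
python3 - <<'E'
from h import *
al=np.radians(45);f=1
p=telemetry.get_eef_pos()
for d in ([-.1,.03,.1],[-.05,0,.1],[0,0,.06]):
    try: bot.servo_line(p+d,None,.25); print("up",d); break
    except bot.Unreachable: pass
bot.move_joints([.4,.6,0,1.5,0,1.5,1.2])
print(telemetry.get_eef_pos().round(3),telemetry.get_clock())
j=telemetry.get_joints(); best=None
for ps in range(-60,61,10):
    Q=[inverse_kinematics(*place(al,f,np.radians(ps),(.5,-.22),*d)) for d in ((.08,0),(0,0),(0,.08))]
    if all(x is not None for x in Q):
        c=max(np.abs(x-j).max() for x in Q)
        if best is None or c<best[0]: best=(c,ps,Q[1].round(2))
print(best); ps=np.radians(best[1])
bot.movep(*place(al,f,ps,(.5,-.22),.08))
bot.servo_line(*place(al,f,ps,(.5,-.22),.012),.15)
f0=telemetry.get_ft_force()
for dz in np.arange(.009,-.006,-.0015):
    bot.servo_line(*place(al,f,ps,(.5,-.22),dz),.05)
    F=telemetry.get_ft_force()-f0
    if F[2]>5: break
print("contact dz",dz,F.round(1),telemetry.get_clock(),telemetry.get_joints().round(2))
p=vision.camera("scene"); cv2.imwrite("pics/s2.png",p["img"])
open("ps.txt","w").write(str(best[1]))
E
```

```text
[ 0.475 -0.254  0.181] 11.4167
(np.float64(0.3544958748410755), -30, array([ 0.53,  0.94, -0.04,  1.4 , -0.28,  1.53,  1.24]))
contact dz -0.0029999999999999975 [-1.7 -1.8 11.2] 14.6917 [ 0.53  0.95 -0.03  1.4  -0.28  1.53  1.25]
```

View pics/s2.png

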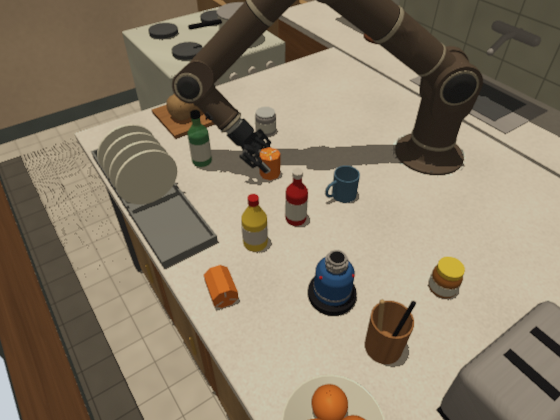

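The cap at scene (270,163) is upright in the fingers and touching the counter. I'll release it, back off and measure it.

```bash
cat >> h.py <<'E'
def standing(x,y,yaw): return PR@R.from_euler("z",yaw).as_matrix().T+[x,y,0]
E
python3 - <<'E'
from h import *
al=np.radians(45);ps=np.radians(-30)
bot.servo_line(*place(al,1,ps,(.5,-.22),-.001),.05)
bot.gripper_to(.085,40); 
bot.servo_line(*place(al,1,ps,(.5,-.22),-.001,.11),.2)
p,q=telemetry.get_eef_pos(),telemetry.get_tool_rot()
bot.servo_line(p+[.02,-.04,.16],None,.3)
print(telemetry.get_clock())
pr=[];ims=[]
for n in ["scene","top"]:
    p=vision.camera(n); print([(d["point"].round(4) if hasattr(d["point"],"round") else d["point"],round(d["conf"],2)) for d in nets.place_of("cap_top",p)[:3]])
    m=mask_near("cap",p,[.5,-.22,.04]); 
    if m is not None: pr.append((p,m)); print(n,m.sum())
    u,v=proj(p,[.5,-.22,.06])[0].astype(int); c=p["img"][v-30:v+30,u-40:u+40]; cv2.imwrite(f"pics/raw_{n}.png",c); ims.append(cv2.resize(c,(400,300),interpolation=cv2.INTER_CUBIC))
    np.savez(f"st_{n}.npz",img=p["img"],K=p["K"],origin=p["origin"],rotation=p["rotation"])
cv2.imwrite("pics/crop2.png",np.hstack(ims))
y0=np.arctan2(T[1],T[0])+ps
for q in (pr,pr[:1],pr[1:]):
    if q: print(fit(q,lambda x,y:standing(x,y,y0),[.5,-.22],[.005,.005]))
print("expected flat dir deg mod45",np.degrees(y0)%45)
E
```

```text
Traceback (most recent call last):
plant.Unreachable: the arm cannot follow that straight line within its joint ranges
```

```bash
cat > m.py <<'E'
from h import *
al=np.radians(45);ps=np.radians(-30)
p=telemetry.get_eef_pos(); print(p.round(3),telemetry.get_clock())
for d in ([0,0,.08],[0,0,.05],[.0,-.05,.05]):
    try: bot.servo_line(p+d,None,.3); print(d); break
    except bot.Unreachable: pass
a=np.radians(-20)
M=np.column_stack([[np.cos(a),np.sin(a),0],[np.sin(a),-np.cos(a),0],[0,0,-1]])
bot.movep([.55,-.38,.28],R.from_matrix(M).as_quat())
print(telemetry.get_clock(),telemetry.get_joints().round(2))
pr=[];ims=[]
for n in ["scene","top"]:
    p=vision.camera(n); print([(np.round(d["point"],4),round(d["conf"],2)) for d in nets.place_of("cap_top",p)[:3]])
    m=mask_near("cap",p,[.5,-.22,.04]); 
    if m is not None: pr.append((p,m)); print(n,m.sum())
    u,v=proj(p,[.5,-.22,.06])[0].astype(int); c=p["img"][v-30:v+30,u-40:u+40]; ims.append(cv2.resize(c,(400,300),interpolation=cv2.INTER_CUBIC))
    np.savez(f"st_{n}.npz",img=p["img"],K=p["K"],origin=p["origin"],rotation=p["rotation"])
cv2.imwrite("pics/crop2.png",np.hstack(ims))
y0=np.arctan2(T[1],T[0])+ps
for q in (pr,pr[:1],pr[1:]):
    if q: print(fit(q,lambda x,y:standing(x,y,y0),[.5,-.22],[.005,.005]))
print("expected flat dir deg mod45",np.degrees(y0)%45)
E
python3 m.py
```

```text
[ 0.537 -0.271  0.11 ] 16.0583
[0, 0, 0.05]
18.375 [ 0.12  0.51  0.63  1.45 -0.3   1.29 -1.14]
[(array([0.8634, 0.1301, 0.0323]), 0.86), (array([ 0.5032, -0.2183,  0.0778]), 0.83), (array([ 0.5514, -0.0111,  0.0017]), 0.69)]
scene 611.0
[(array([ 0.4957, -0.2199,  0.0795]), 0.72), (array([0.8611, 0.1316, 0.0314]), 0.71)]
top 603.0
(array([ 0.5001141 , -0.22176216]), np.float64(0.12050313987436884))
(array([ 0.50204538, -0.21898412]), np.float64(0.054272969416899325))
(array([ 0.49947166, -0.22257015]), np.float64(0.04287711767957597))
expected flat dir deg mod45 36.073703393636265
```

View pics/crop2.png

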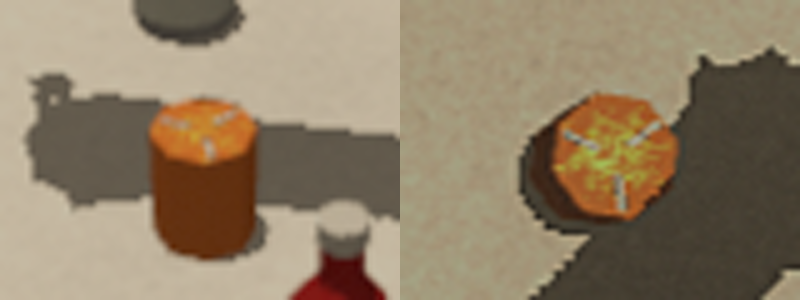

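The cap stands upright and free. The strips show in the top crop at about (578,140), (645,132) and (622,195). I'll get the lug bearing from them next.

```bash
python3 - <<'E'
from h import *
for n in ("top","scene"):
    p=dict(np.load(f"st_{n}.npz")); hsv=cv2.cvtColor(p["img"],cv2.COLOR_BGR2HSV)
    c=np.array([.500,-.2215]); 
    hull=standing(*c,0)[8:]; hull=c+(hull[:,:2]-c)*.9
    m=np.zeros((420,560),np.uint8); cv2.fillConvexPoly(m,np.round(proj(p,np.column_stack([hull,np.full(8,.08)]))).astype(np.int32),1)
    ys,xs=np.nonzero(m); S=hsv[ys,xs,1]; 
    P=np.array([ray_z(p,(x,y),.08)[:2] for x,y in zip(xs,ys)])-c
    w=np.clip(150-S.astype(float),0,None); r=np.hypot(*P.T); w*=(r>.008)
    ang=np.arctan2(P[:,1],P[:,0]); print(n,(w>0).sum(),"lug mod120:",np.degrees(np.angle((w*np.exp(3j*ang)).sum()))/3, abs((w*np.exp(3j*ang)).sum())/w.sum())
y0=np.degrees(np.arctan2(T[1],T[0]))-30
print("candidates",sorted((y0+15*k)%120 for k in range(8)))
p=vision.camera("wrist"); print(p["origin"],R.from_quat(p["rotation"]).as_matrix().round(2).tolist(),telemetry.get_eef_pos(),p["K"][0][0])
E
```

```text
top 60 lug mod120: -53.55766990001617 0.9287694759606577
scene 37 lug mod120: -49.74129533191006 0.42567943227916777
candidates [np.float64(6.073703393636265), np.float64(21.073703393636265), np.float64(36.073703393636265), np.float64(51.073703393636265), np.float64(66.07370339363626), np.float64(81.07370339363626), np.float64(96.07370339363626), np.float64(111.07370339363626)]
[ 0.61179917 -0.40291667  0.42254115] [[-0.34, -0.91, -0.25], [-0.94, 0.33, 0.09], [0.0, 0.26, -0.97]] [ 0.54998051 -0.38005431  0.27986531] 305.08220503204427
```

Lug bearing: lugs sit at -53.9° + 120k, since both the strips and the flats agree. I'll view the cap top and the flask rim with the wrist camera from the same relative pose. That way calibration bias cancels in the cap-to-flask offset.

```bash
cat >> h.py <<'E'
def down(a):
    a=np.radians(a); return R.from_matrix(np.column_stack([[np.cos(a),np.sin(a),0],[np.sin(a),-np.cos(a),0],[0,0,-1]])).as_quat()
E
python3 - <<'E'
from h import *
j0=telemetry.get_joints(); best=[]
for k in range(8):
    a=36.07+45*k
    q=inverse_kinematics([*FL,.19],down(a+9)); q2=inverse_kinematics([.5,-.2215,.044],down(a))
    q3=inverse_kinematics([*FL,.19],down(a-1))
    if q is None or q2 is None or q3 is None: print(a,q is None,q2 is None); continue
    s=(q3-q)[6]/10 if abs((q3-q)[6])<.6 else np.nan
    print(round(a,1),"set",q.round(2),"cap",q2.round(2),"j7/deg",np.degrees(s).round(2))
E
```

```text
36.1 set [-0.72  0.56  0.42  1.51 -0.25  1.12 -1.03] cap [ 0.07  0.53  0.34  1.97 -0.27  0.68 -0.36] j7/deg -0.96
81.1 set [-0.65  0.55  0.3   1.51 -0.18  1.11 -0.3 ] cap [ 0.2   0.52  0.17  1.96 -0.13  0.67  0.29] j7/deg -0.91
126.1 set [-0.45  0.54  0.    1.49 -0.    1.11  0.34] cap [ 0.33  0.51  0.    1.95 -0.    0.67  0.96] j7/deg -0.87
171.1 set [ 0.16  0.77 -1.04  1.44  0.67  1.31  0.65] cap [ 1.16  0.92 -1.25  1.9   1.    1.12  0.92] j7/deg -1.0
216.1 set [ 0.23  0.87 -1.24  1.44  0.83  1.41  1.33] cap [ 1.16  0.92 -1.25  1.9   1.    1.12  1.71] j7/deg -1.0
261.1 set [ 0.23  0.87 -1.24  1.44  0.83  1.41  2.12] cap [-0.24  0.64  0.78  1.99 -0.65  0.77 -2.37] j7/deg -1.0
306.1 set [-0.81  0.59  0.57  1.52 -0.34  1.13 -2.53] cap [-0.12  0.59  0.61  1.98 -0.5   0.72 -1.72] j7/deg -0.89
351.1 set [-0.76  0.57  0.49  1.52 -0.29  1.12 -1.78] cap [-0.03  0.56  0.48  1.98 -0.39  0.7  -1.04] j7/deg -0.94
```

```bash
python3 - <<'E'
from h import *
a=126.07; ims=[]
def view(xy,z,name):
    p=vision.camera("wrist"); np.savez(f"w_{name}.npz",img=p["img"],K=p["K"],origin=p["origin"],rotation=p["rotation"],tcp=telemetry.get_eef_pos())
    ims.append(cv2.resize(p["img"],(400,300)))
    t="cap_top" if name=="cap" else "flask_rim"
    print(name,telemetry.get_clock(),telemetry.get_eef_pos().round(4),[(np.round(d["point"],4),round(d["conf"],2)) for d in nets.place_of(t,p)[:2]],proj(p,[*xy,z]))
bot.movep([.5,-.2215,.20],down(a)); bot.sleep(.2); view([.5,-.2215],.08,"cap")
bot.servo_line([.5,-.2215,.27],None,.25)
bot.movep([*FL,.27],down(a)); bot.sleep(.2); view(FL,.15,"flask")
cv2.imwrite("pics/w.png",np.hstack(ims)); print(telemetry.get_joints().round(2))
E
```

```text
cap 20.8167 [ 0.5    -0.2216  0.2   ] [(array([ 0.4972, -0.2163,  0.0806]), 0.59)] [[278.97683812 207.7109388 ]]
flask 23.3333 [0.6343 0.248  0.2702] [] [[279.32989512 206.45342757]]
[-0.34  0.49 -0.16  1.38  0.08  1.27  0.12]
```

View pics/w.png

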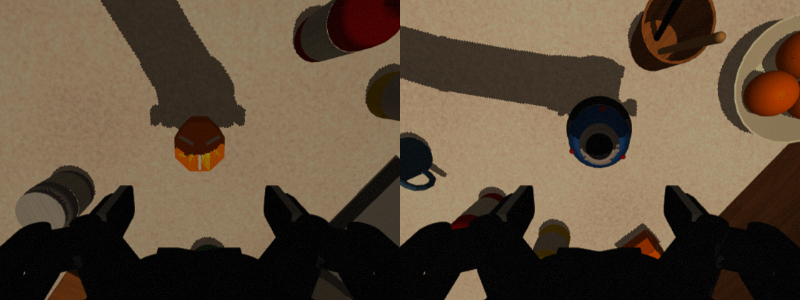

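Wrist pictures: the cap top is at half-scale (200,145) and the rim at (598,145), both near where I predicted. I'll refine both centres numerically, and check an enlarged rim crop.

```bash
python3 - <<'E'
from h import *
pc=dict(np.load("w_cap.npz")); pf=dict(np.load("w_flask.npz"))
hsv=cv2.cvtColor(pc["img"],cv2.COLOR_BGR2HSV); w=np.zeros((420,560),bool); w[150:250,230:335]=1
m=(w&(hsv[...,0]<25)&(hsv[...,1]>165)).astype(np.uint8)
m=cv2.morphologyEx(m,cv2.MORPH_CLOSE,np.ones((7,7))); k,l,s,c=cv2.connectedComponentsWithStats(m); i=1+s[1:,4].argmax(); print(s[i])
hc=cv2.convexHull(np.column_stack(np.nonzero(l==i)[::-1])); mm=np.zeros((420,560),np.uint8); cv2.fillConvexPoly(mm,hc,1)
print("cap xy,yaw",fit([(pc,mm.astype(float))],lambda x,y,t:standing(x,y,t),[.5,-.2215,np.radians(36.07)],[.004,.004,.1]))
g=pf["img"]; hs=cv2.cvtColor(g,cv2.COLOR_BGR2HSV)
th=np.arange(0,360,3)*np.pi/180
from scipy.ndimage import map_coordinates, gaussian_filter
gray=gaussian_filter(hs[...,2].astype(float),.7); sat=gaussian_filter(hs[...,1].astype(float),.7)
# radial profiles about rim centre; fit hole circle (dark->grey) at z=.15
c=FL.copy()
for it in range(5):
    E=[];rr=np.arange(.008,.0215,.00025)
    for t in th:
        P=np.column_stack([c[0]+rr*np.cos(t),c[1]+rr*np.sin(t),np.full(len(rr),.15)]); u=proj(pf,P)
        v=map_coordinates(gray,[u[:,1],u[:,0]],order=1); d=np.gradient(v); E.append(rr[d.argmax()] if d.max()>0 else np.nan)
    E=np.array(E); ok=np.abs(E-np.nanmedian(E))<.002
    X=c[0]+E*np.cos(th); Y=c[1]+E*np.sin(th); A=np.column_stack([2*X,2*Y,np.ones_like(X)])[ok]
    s=np.linalg.lstsq(A,(X**2+Y**2)[ok],rcond=None)[0]; c=s[:2]
print("rim",c.round(4),"r",np.sqrt(s[2]+c@c).round(4),ok.sum())
# red dots
red=(((hs[...,0]<8)|(hs[...,0]>170))&(hs[...,1]>170)&(hs[...,2]>50)).astype(np.uint8); w=np.zeros_like(red); w[120:240,225:335]=1
k,l,s,cc=cv2.connectedComponentsWithStats(red*w)
for i in range(1,k):
    if s[i,4]>2:
        P=ray_z(pf,cc[i],.1045)[:2]; print("dot",s[i,4],P.round(4),np.degrees(np.arctan2(*(P-c)[::-1])).round(1),np.hypot(*(P-c)).round(4))
cv2.imwrite("pics/rim.png",cv2.resize(g[135:255,210:360],(750,600),interpolation=cv2.INTER_CUBIC))
E
```

```text
[ 244  162   71   78 4390]
cap xy,yaw (array([ 0.49921976, -0.22035324,  0.64178106]), np.float64(0.015615567840839287))
rim [0.6326 0.2496] r 0.017 108
dot 32 [0.6106 0.2117] -120.1 0.0438
dot 30 [0.6764 0.2489] -0.9 0.0438
```

View pics/rim.png

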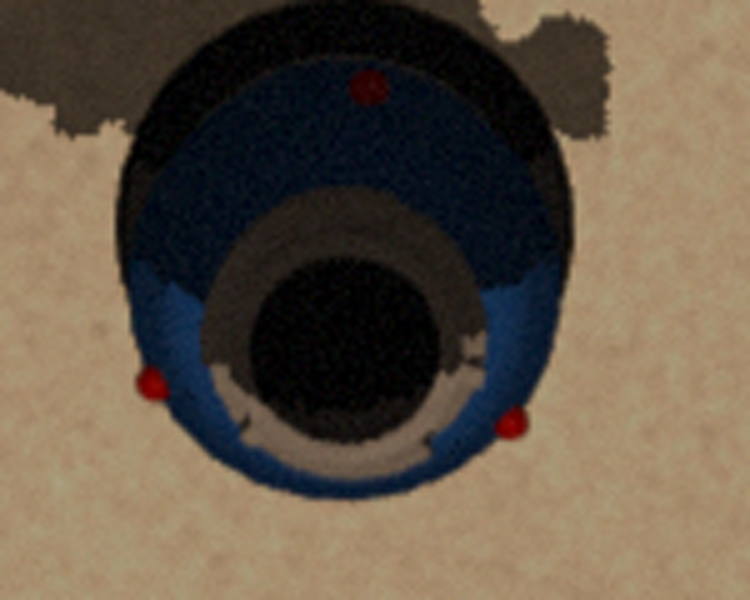

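The rim crop is clear: mouth hole centre at (345,350), dots at (152,383), (512,423) and (369,88). The cap-to-rim offset is (0.1334, 0.4700), and gap yaw is about -0.3°. Next I grasp the cap from above and carry it over.

```bash
cat >> h.py <<'E'
def st(tag,f0=0):
    print(tag,"t",round(telemetry.get_clock(),1),"tcp",telemetry.get_eef_pos().round(4),"F",(telemetry.get_ft_force()-f0).round(1),"M",telemetry.get_moment().round(2),"w",round(telemetry.get_gripper_width(),4),flush=True)
E
python3 - <<'E'
from h import *
a=126.07; G=[.4995,-.221]
bot.movep([*G,.22],down(a)); bot.servo_line([*G,.10],None,.25); bot.servo_line([*G,.044],None,.1)
st("at cap"); bot.gripper_to(.05,60); bot.sleep(.2); st("gripped"); g=telemetry.get_eef_pos()
bot.servo_line([*G,.26],None,.25); st("lifted")
tgt=g[:2]+[.1334,.4700]; tgt=(tgt+[.633,.249])/2; print("target",tgt)
bot.servo_line([*tgt,.25],down(135.0),.25); bot.servo_line([*tgt,.21],None,.1); bot.sleep(.3); st("above")
np.save("s.npy",np.array([*tgt,g[2]]))
E
```

```text
at cap t 26.5 tcp [ 0.5    -0.2212  0.0446] F [-1.   0.1 -0.1] M [ 0.02 -0.03  0.02] w 0.0849
gripped t 27.1 tcp [ 0.5001 -0.2212  0.045 ] F [-1.1  0.3  5.7] M [-0.    0.36 -0.01] w 0.0613
lifted t 28.1 tcp [ 0.4987 -0.2207  0.2586] F [ 0.5  0.5 -1.5] M [ 0.01 -0.   -0.02] w 0.0613
target [0.63326447 0.2488766 ]
above t 31.0 tcp [0.6335 0.249  0.2106] F [ 0.  -0.2 -0.4] M [-0.1  -0.01 -0.01] w 0.0612
```

```bash
python3 - <<'E'
from h import *
x,y,gz=np.load("s.npy"); f0=telemetry.get_ft_force()
bot.servo_line([x,y,gz+.152],None,.08)
for b in np.arange(.150,.130,-.001):
    bot.servo_line([x,y,gz+b],None,.03); F=telemetry.get_ft_force()-f0
    if F[2]>6: break
st("contact b=%.4f"%b,f0); bot.sleep(.3); st("held",f0); np.save("f0.npy",f0)
print("bottom below rim (mm):",(.15-(telemetry.get_eef_pos()[2]-gz))*1e3)
p=vision.camera("scene"); u,v=proj(p,[.633,.249,.16])[0].astype(int); cv2.imwrite("pics/set.png",cv2.resize(p["img"][v-60:v+60,u-80:u+80],(640,480),interpolation=cv2.INTER_CUBIC))
E
```

```text
contact b=0.1390 t 34.3 tcp [0.6335 0.2489 0.1856] F [-3.  -1.4 10.6] M [-0.43  0.87 -0.02] w 0.0614
held t 34.6 tcp [0.6335 0.2489 0.1857] F [-3.6 -1.9 10.1] M [-0.42  0.89  0.  ] w 0.0611
bottom below rim (mm): 9.36640681914408
```

View pics/set.png

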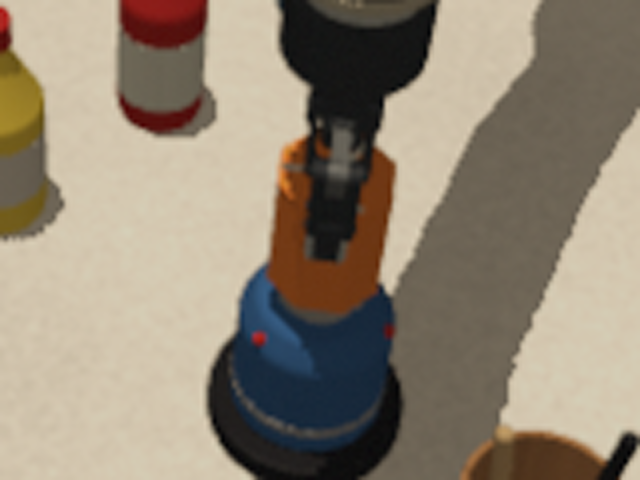

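The cap sits level on the ridges, 9.4 mm below the rim (9.0 mm expected). Now I turn it anticlockwise with light pressure until it drops.

```bash
python3 - <<'E'
from h import *
x,y,gz=np.load("s.npy"); f0=np.load("f0.npy"); x-=.0005;y-=.0003
z=gz+.139; a=135.
while a<181.5:
    a+=4 if a<165 else 2.5
    F=(telemetry.get_ft_force()-f0)[2]
    z+=np.clip((F-8)/6000,-.0012,.001)
    bot.servo_line([x,y,z],down(a),.05)
    zz=telemetry.get_eef_pos()[2]; below=(.15-(zz-gz))*1e3
    print(round(a,1),"lug",round(a-180,1),"cmd",round(z,4),"below",round(below,2),"F",(telemetry.get_ft_force()-f0).round(1),"Mz",telemetry.get_moment()[2].round(2),"t",round(telemetry.get_clock(),1))
    if a>168 and below>13.8: break
np.save("az.npy",[a,z,x,y])
E
```

```text
139.0 lug -41.0 cmd 0.1845 below 8.96 F [-0.2 -0.1  7.9] Mz 0.07 t 34.9
143.0 lug -37.0 cmd 0.1845 below 8.62 F [-0.9  0.1  8.5] Mz 0.13 t 35.2
147.0 lug -33.0 cmd 0.1846 below 8.34 F [-0.4  0.1 11. ] Mz 0.07 t 35.4
151.0 lug -29.0 cmd 0.1851 below 8.01 F [-0.3 -0.4  9. ] Mz 0.05 t 35.7
155.0 lug -25.0 cmd 0.1853 below 7.68 F [-1.2  0.5  9.2] Mz 0.09 t 35.9
159.0 lug -21.0 cmd 0.1855 below 7.37 F [-0.6  0.8 11.8] Mz 0.04 t 36.2
163.0 lug -17.0 cmd 0.1861 below 7.33 F [-1.2 -0.4  8.9] Mz 0.19 t 36.4
167.0 lug -13.0 cmd 0.1863 below 8.34 F [1.3 0.8 5.1] Mz 0.15 t 36.7
169.5 lug -10.5 cmd 0.1858 below 9.59 F [ 4.1  3.5 -2.5] Mz 0.27 t 36.9
172.0 lug -8.0 cmd 0.1846 below 11.12 F [ 2.2  4.5 -2.1] Mz 0.11 t 37.2
174.5 lug -5.5 cmd 0.1834 below 11.84 F [ 3.   3.6 -2. ] Mz 0.06 t 37.4
177.0 lug -3.0 cmd 0.1822 below 12.69 F [ 2.9  2.2 -0.7] Mz -0.06 t 37.7
179.5 lug -0.5 cmd 0.181 below 13.82 F [4.2 3.8 0.6] Mz -0.03 t 37.9
```

It is dropping into the start. I'll press on down and check that it seats at about 15 mm.

```bash
python3 - <<'E'
from h import *
a,z,x,y=np.load("az.npy"); gz=np.load("s.npy")[2]; f0=np.load("f0.npy"); a=179.5
for i in range(7):
    z-=.001; bot.servo_line([x,y,z],down(a),.03); F=telemetry.get_ft_force()-f0
    print("cmd",round(z,4),"below",round((.15-(telemetry.get_eef_pos()[2]-gz))*1e3,2),"F",F.round(1),"M",telemetry.get_moment().round(2))
    if F[2]>8: break
bot.sleep(.2); st("dropped",f0)
np.save("az.npy",[a,z,x,y])
E
```

```text
cmd 0.18 below 14.85 F [3.5 4.4 1.5] M [ 0.86 -1.02  0.01]
cmd 0.179 below 15.44 F [3.3 2.7 5.5] M [ 0.8  -0.73  0.01]
cmd 0.178 below 15.66 F [1.1 2.6 9.3] M [ 0.56 -0.34  0.05]
dropped t 38.9 tcp [0.6331 0.2487 0.1794] F [2.3 1.3 9.7] M [ 0.54 -0.35 -0.  ] w 0.061
```

```bash
python3 - <<'E'
from h import *
a,z,x,y=np.load("az.npy"); gz=np.load("s.npy")[2]; f0=np.load("f0.npy"); x+=.0003;y+=.0002
while a>180-112:
    d=6 if a>180-84 else 4; a-=d
    F=(telemetry.get_ft_force()-f0)[2]
    z+=-d/12*1e-3+np.clip((F-7)/6000,-.001,.001)
    bot.servo_line([x,y,z],down(a),.05)
    below=(.15-(telemetry.get_eef_pos()[2]-gz))*1e3; M=telemetry.get_moment()
    print("lug",round(a-180,1),"cmd",round(z,4),"below",round(below,2),"F",(telemetry.get_ft_force()-f0).round(1),"M",M.round(2),"t",round(telemetry.get_clock(),1))
    if abs(M[2])>2.0 or (below<15 and a<165): break
np.save("az.npy",[a,z,x,y])
E
```

```text
lug -6.5 cmd 0.1779 below 16.11 F [1.3 3.3 9. ] M [ 0.74 -0.23 -0.23] t 39.1
lug -12.5 cmd 0.1778 below 16.6 F [1.8 3.8 7.7] M [ 0.74 -0.22 -0.07] t 39.4
lug -18.5 cmd 0.1774 below 17.06 F [2.  2.2 6.5] M [ 0.64 -0.34 -0.17] t 39.7
lug -24.5 cmd 0.1768 below 17.59 F [1.7 2.6 7. ] M [ 0.64 -0.32 -0.13] t 39.9
lug -30.5 cmd 0.1763 below 18.11 F [1.9 1.5 6.2] M [ 0.44 -0.48 -0.15] t 40.2
lug -36.5 cmd 0.1756 below 18.59 F [1.3 2.5 7.4] M [ 0.56 -0.44 -0.16] t 40.4
lug -42.5 cmd 0.1752 below 19.11 F [2.2 1.3 6.3] M [ 0.42 -0.4  -0.18] t 40.7
lug -48.5 cmd 0.1746 below 19.62 F [1.4 1.2 8.4] M [ 0.31 -0.24 -0.15] t 41.0
lug -54.5 cmd 0.1743 below 20.12 F [0.4 1.5 8.1] M [ 0.08 -0.22 -0.15] t 41.2
lug -60.5 cmd 0.174 below 20.61 F [ 0.6 -0.3  7.2] M [ 0.12 -0.22 -0.12] t 41.5
lug -66.5 cmd 0.1736 below 21.09 F [0.2 0.1 6.7] M [ 0.03 -0.19 -0.11] t 41.7
lug -72.5 cmd 0.173 below 21.61 F [-0.4  0.7  7.6] M [ 0.02  0.01 -0.12] t 42.0
lug -78.5 cmd 0.1726 below 22.07 F [0.3 0.  7.2] M [ 0.09 -0.04 -0.18] t 42.2
lug -84.5 cmd 0.1721 below 22.59 F [0.4 1.3 7.5] M [ 0.13 -0.01 -0.2 ] t 42.5
lug -88.5 cmd 0.1719 below 22.91 F [0.9 0.8 6. ] M [ 0.2  -0.06 -0.12] t 42.8
lug -92.5 cmd 0.1714 below 22.96 F [-0.3  0.1  9.5] M [ 0.14  0.08 -0.14] t 43.0
lug -96.5 cmd 0.1715 below 22.95 F [-0.6 -0.8  8.1] M [ 0.1   0.06 -0.09] t 43.3
lug -100.5 cmd 0.1713 below 22.95 F [-0.7  0.   9. ] M [ 0.08  0.11 -0.08] t 43.5
lug -104.5 cmd 0.1713 below 22.95 F [0.2 0.  8.8] M [ 0.07  0.09 -0.16] t 43.8
lug -108.5 cmd 0.1713 below 22.93 F [-0.6  0.1 10. ] M [ 0.05  0.12 -0.09] t 44.0
lug -112.5 cmd 0.1714 below 22.94 F [-1.  -0.   8.5] M [ 0.12  0.06 -0.07] t 44.3
```

Home: underside 22.95 mm below the rim, matching 23 mm. I'll unload, let go, retreat and check.

```bash
python3 - <<'E'
from h import *
a,z,x,y=np.load("az.npy"); f0=np.load("f0.npy")
p=telemetry.get_eef_pos(); bot.servo_line(p,None,.03); st("unloaded",f0)
bot.gripper_to(.085); st("open",f0)
bot.servo_line([p[0],p[1],p[2]+.12],None,.15); 
bot.servo_line([p[0]-.15,p[1]-.1,p[2]+.14],None,.3); st("away")
pr=[];ims=[]
from functools import partial
def homed(x,y,z,yaw=np.radians(180-112.5+36.07-36.07+45)): return PR@R.from_euler("z",yaw).as_matrix().T+[x,y,z]
for n in ["scene","top"]:
    q=vision.camera(n); print([(np.round(d["point"],4),round(d["conf"],2)) for d in nets.place_of("cap_top",q)[:3]])
    u,v=proj(q,[.633,.249,.16])[0].astype(int); ims.append(cv2.resize(q["img"][v-45:v+45,u-30:u+30],(400,600),interpolation=cv2.INTER_CUBIC))
    for t in ["mug","honey_jar","tin","sauce_bottle","vinegar_bottle","soap_bottle","spoon_pot"] if n=="top" else []:
        print(t,[np.round(d["point"],3).tolist() for d in nets.place_of(t,q)[:1]])
cv2.imwrite("pics/end.png",np.hstack(ims))
E
```

```text
unloaded t 44.5 tcp [0.6322 0.2478 0.1721] F [0.6 0.8 5.3] M [ 0.27  0.   -0.01] w 0.061
open t 44.9 tcp [0.6322 0.2477 0.1715] F [ 0.2 -0.6  1.1] M [-0.    0.07 -0.02] w 0.0849
away t 46.6 tcp [0.4829 0.1485 0.3119] F [-0.4  0.8 -0. ] M [ 0.02 -0.01 -0.  ] w 0.085
[(array([0.6364, 0.2459, 0.2072]), 0.71), (array([0.8591, 0.1298, 0.0344]), 0.65), (array([ 0.6322,  0.2516, -0.0041]), 0.36)]
[(array([0.629 , 0.2501, 0.208 ]), 0.69), (array([0.8595, 0.1292, 0.0312]), 0.69)]
mug [[0.367, -0.006, -0.004]]
honey_jar []
tin [[0.383, -0.423, 0.004]]
sauce_bottle [[0.549, -0.011, -0.004]]
vinegar_bottle [[0.646, -0.396, -0.002]]
soap_bottle [[0.695, -0.001, -0.001]]
spoon_pot [[0.625, 0.419, 0.002]]
```

View pics/end.png

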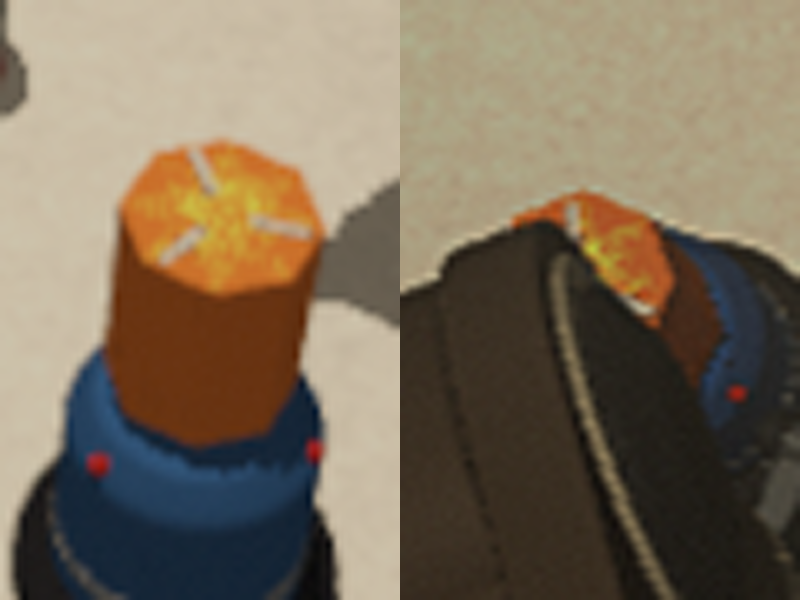

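The left panel shows the cap level and down on the shoulder, top centre at (222,215) and z about 0.207. That agrees with fully home (0.127 + 0.080). The bystanders are where they were, and the gripper is clear. Handing in.

```bash
python3 -c "
from plant import order; print(order.finish_job())"
```

```text
the job is handed in; nothing more can be done
None
```

I stood the cap up and let go of it, set it on the threads, turned it back until it dropped in, then screwed it home (about 23 mm below the rim, level) and let go. I handed the job in at about 47 s; six of the seven bystanders measured unmoved, but the last check did not detect the honey jar.

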